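# Pull the worn key cap off the test panel

## Task

The big square key cap on the grey test panel is worn and has to come off. Take the puller off its stand by its handle, hook its fork under the cap, pull straight up until the cap pops off, keeping it level, and set the cap gently down, right way up, wholly on the black rubber pad; then hang the puller back on its stand and let go. Do not touch the cap with the gripper, press and push only lightly with the puller, and leave the circuit board, the spool and the screwdriver where they are.

Things in the scene. Friction and masses are not known exactly. Their poses are not given: they have to be found in the camera images.
- panel: grey operator panel, fixed level box 170 (x) x 200 (y) x 45 mm high; origin at the centre of its underside, z up. On top: the big square key cap at x = +20, y = 0 mm; a small fixed key (24 mm square, 12 high) at x = +45, y = +72; an amber lamp (26 mm across, 14 high) at x = +45, y = -72. Bare from the cap to the -x edge: the puller goes in there, moving along the panel's +x.
- panel_key (a point): point on the panel's top face (45 mm up) under the middle of the key cap, axes as the panel's. A 13 mm high stem stands here inside the cap, and a sprung snap catch holds the cap: about 8 to 15 N straight up pops it off, within the first 7 mm of lift; after 14 mm it is clear of the stem.
- cap_center (a point): centre, half-way up, of the loose square plastic key cap, 21.5 mm tall, 40 g; axes as the panel's while on it. Lower 7.5 mm: square neck 26 x 26 mm; above: head 46 x 46 x 14 mm, flat top. So the head overhangs the neck by 10 mm all round, its underside 7.5 mm above whatever the cap stands on (at first the panel's top).
- puller_grip (a point): centre of the puller's upright black handle, 16 (x) x 26 (y) x 54 mm tall; z up, x towards the open end of its fork. C-shaped steel tool, 170 g: below the handle a cross bar (84 mm long in y, 16 in x, centred at x = -12 mm; 27 to 35 mm below this point), behind it a plate (x -41 to -27 mm) down to the fork, open to +x. It hangs by the bar on the stand.
- pad: black rubber pad, fixed, 130 x 130 x 6 mm, flat; origin at the centre of its underside
- board: bystander: loose green circuit board, 90 x 140 mm, lying flat; origin at the centre of its underside
- spool: bystander: loose aluminium spool, 52 mm across, 42 mm tall, standing; origin at the centre of its underside
- driver_grip (a point): bystander: grip of a loose black-handled screwdriver lying on the bench
- stand: fixed grey puller stand; origin at the centre of its underside, right under the hanging puller's handle; axes as the puller's. Two walls 12 mm thick at y = +-36 mm (x -37 to +13 mm), 53 mm high, tops flat; the puller's cross bar lies on them with the fork (50 mm wide) between. The handle's centre is then 88 mm above the bench.
- puller: the puller again, for its fork: origin 73 mm below the handle's centre, axes as the handle's. The fork's underside is clamped up to 8 mm above or below this origin; how far differs every time and is not measured, so feel for surfaces. Fork 5 mm thick, 50 mm wide; slot 30 mm wide, wider at the tips, from x = -14 mm (slot end) to +26 mm (tips). Slot end against the cap's neck: handle over the cap within 1 mm.
Not all that is in view belongs to the job. Leave any blue or yellow look-alike of the puller alone. Leave any brown look-alike of the stand alone.

How it is judged:
On the way, in this order (a step that is already met when the one before it is completed fails the run):
1. the cap has been pulled off straight up: raised at least 14 mm, still within 15 mm of the vertical above its place, carried by the puller (z of cap_center in the frame of panel above 0.07 m and horizontal distance between cap_center and panel_key below 0.015 m and contact force between puller and cap above 0.05 N), for 0.1 s.
2. the cap stands on the pad, while the gripper still holds the puller (contact force between cap and pad above 0.1 N and contact force between the fingers and puller above 0.5 N and angle between cap_center's own z axis and vertical below 0.1 rad), for 0.1 s.
At the end, for the whole second after the job is handed in: The cap stands upright (within 0.1 rad), at rest, on the pad, its centre within 45 mm of the pad's middle along each pad axis, clear of the puller; the puller hangs on its stand, upright (0.08 rad), handle within 15 mm of its place and its centre 84 to 92 mm above the bench, at rest and released (height (world z) of cap_center between 0.0135 and 0.02 m and angle between cap_center's own z axis and vertical below 0.1 rad and x of cap_center in the frame of pad between -0.045 and 0.045 m and y of cap_center in the frame of pad between -0.045 and 0.045 m and contact force between cap and puller below 0.05 N and linear speed of each of cap, puller below 0.02 m/s and height (world z) of puller_grip between 0.084 and 0.092 m and angle between puller_grip's own z axis and vertical below 0.08 rad and horizontal distance between puller_grip and stand below 0.015 m); the robot touches nothing.
It fails at once if the gripper or arm touches the cap (contact force between any of the fingers, the arm and cap above 0.3 N).
It fails at once if the puller presses on the panel or pad with more than 30 N, or pushes or pulls the cap with more than 25 N (contact force between puller and panel above 30 N or contact force between puller and pad above 30 N or contact force between puller and cap above 25 N).
It fails at once if the cap is pressed or dropped on the pad with more than 12 N (contact force between cap and pad above 12 N).
It fails at once if the cap is tipped by more than 0.35 rad (angle between cap_center's own z axis and vertical above 0.35 rad).
It fails at once if the circuit board, spool or screwdriver is moved by more than 15 mm (distance of any of board, spool, driver_grip from where it was at the start of the episode above 0.015 m).
It also fails if it takes over 72 s, if anything falls off the work surface, if the arm or the gripper's body presses on something with over 40 N, if the wrist force passes 120 N, or if a joint passes its speed limit or range.

## Robot

A 6-joint arm with a two-finger parallel gripper is mounted at the origin on the work surface. World frame = base frame: x ahead of the robot, y to its left, z up, the work surface at z = 0. Lengths are in m, angles in rad, forces in N, time in s.
With the tool pointing down it reaches from about 0.275 to 0.875 m from the base axis. Payload 12.5 kg.
Tool frame: the origin (TCP) lies at the very end of the fingers, on their centre line; the grasp point (between the pads) lies 19 mm behind it (manip.grip_depth is the z of the grasp point in the tool frame, in m); z points along the fingers, y is the line along which they close (so a half turn about z gives the same grasp; the last joint's range is limited). The gripper opens to 85 mm and grips with 20 to 120 N. Pads are 22 mm wide; open, the fingers measure 114 mm over their backs; the gripper's body (76 mm by 85 mm) begins 54 mm behind the grasp point. The pads swing forward as they close: fully open they stand 13 mm farther back than shut.
Start: joints at [1.254, 0.351, 1.652, -0, 1.139, -0.085], TCP at [0.126, 0.535, 0.231] pointing down, gripper open.
Joint ranges: [-2.75, 2.75], [-0.79, 2.1], [0.01, 2.65], [-1.57, 4.71], [0.07, 3.14], [-2.87, 2.87]. Speed limits (rad/s): [2.22, 2.22, 2.79, 3.14, 3.14, 3.14].

## Interface

Orientations are given as a unit quaternion [w, x, y, z].
In Python, from plant import manip, grab_frame, get_calibration, ticket gives the robot as it stands. The module is installed in compiled form; this text tells all that it offers.
- The arm moves only by the tool step_arm, never from a script. Its argument "plan" is a list of rows, each a list of 7 numbers: the closure, from -1 (fully open) to 1 (shut), then the shift along the world's x, y, z in mm, then the turn, a rotation vector about the world's x, y, z in rad. In form: [[grip, x, y, z, wx, wy, wz], ...]. A call has 1 to 12 rows; each row is the pose to reach, as a shift and turn from the pose commanded when the call began; what a row does not reach only later rows make up. A row lasts 1/8 s, in which the tool goes at most 62.5 mm and 10.7 degrees, less where a joint would pass 70% of its speed; a pose out of reach is approached as far as the arm can. A call with a gripper value outside its range is refused whole. The fingers move at their own pace and stop on an object; "force" is the grip in N (left out, the last holds). Time passes only in rows, so rows that repeat a pose let the fingers close. It gives the time, the measured TCP pose, the force, the opening and the grip force at its end, in the units of the state.
- manip.get_state(): the state, without advancing time (a new reading comes with each control period).
- grab_frame(name): name is "side" or "top" or "wrist"; returns (picture, depth): 420x560x3 uint8, red, green, blue; 420x560 float32, m along the optical axis (not along the pixel's ray), 0 where there is no reading.
- get_calibration(name): a dict with "mtx" (3x3 intrinsics, pixels), "distortion" ([k1, k2, p1, p2, k3] as OpenCV has them; the pictures are not rectified), "position" and "rotation" of the camera in the world; the wrist camera has in their place "mount" (4x4, takes a point from camera to tool coordinates, whose origin is the TCP and whose axes are the flange's). Camera axes: x right, y down, z forward; pixel columns grow to the right and rows downward; lengths in m; the calibration is good to about 2 mm. A picture is of the moment at which its call begins: read the wrist's pose just before it. get_calibration takes no time and is no camera call.
- ticket.hand_in(): hands the job in; it is judged then, once.
The state is a dict: "t": time; "q": joint angles; "joint_vel": joint speeds; "tau": joint torques, N m; "eef_pos": TCP position; "eef_rot": TCP orientation; "contact_force": force on the tool from outside, world axes, zero at the start; "moment": the same for the moment, N m; "grip_width": finger opening in m; "grasp_force": force on a finger pad.
Only numpy, scipy, OpenCV 4.12 (cv2) and the standard library are available. Lean on these libraries where they do the work, as an engineer would, in place of code of your own. Each camera call takes 0.05 s, during which the arm holds its last target. There are 200 camera calls.

## Working session

There is one attempt and no reset: what is moved stays moved. The work goes in short steps, Python scripts to look and compute and a tool call to move; the robot and the scene stay as the last step left them, time stands still between calls to the robot, and variables do not carry over. Pictures are saved under pics/ and viewed, at most 10 in all, crops included, and the job is handed in when it is done.

Besides the shell and the picture viewer there is one more tool, called after "Call:" in YAML: its name, and indented under it one key for each argument. step_arm: Moves the arm, as the interface text tells. Its arguments: {"type":"object","properties":{"plan":{"type":"array"},"force":{"type":"number"}},"required":["plan"]}

```bash
mkdir -p pics; cat > h.py <<'E'
import numpy as np, cv2
from scipy.spatial.transform import Rotation as R
from plant import manip, grab_frame, get_calibration, ticket
def snap(n,tag):
    s=manip.get_state(); im,d=grab_frame(n)
    cv2.imwrite(f'pics/{tag}.png',im[:,:,::-1]); np.savez(f'pics/{tag}.npz',d=d,pos=s['eef_pos'],rot=s['eef_rot'],im=im)
def rays(n,uv,f=None):
    c=get_calibration(n); p=cv2.undistortPoints(np.array(uv,float).reshape(-1,1,2),np.array(c['mtx']),np.array(c['distortion'])).reshape(-1,2)
    r=np.c_[p,np.ones(len(p))]
    if n=='wrist':
        M=np.array(c['mount']); q=f['rot']; Rt=R.from_quat([q[1],q[2],q[3],q[0]]).as_matrix()
        Rc=Rt@M[:3,:3]; t=f['pos']+Rt@M[:3,3]
    else:
        t=np.array(c['position']); Rc=np.array(c['rotation'])
        if Rc.shape!=(3,3): Rc=R.from_quat([Rc[1],Rc[2],Rc[3],Rc[0]]).as_matrix()
    return t,r@Rc.T
def atz(n,tag,uv,z):
    t,r=rays(n,uv,np.load(f'pics/{tag}.npz')); return t+r*((z-t[2])/r[:,2])[:,None]
def cloud(n,tag):
    f=np.load(f'pics/{tag}.npz'); d=f['d']; v,u=np.mgrid[:420,:560]
    t,r=rays(n,np.c_[u.ravel(),v.ravel()],f); return (t+r*d.reshape(-1,1)).reshape(420,560,3)
E
python3 - <<'E'
from h import *
snap('top','top0'); snap('side','side0')
for n in('top','side'): print(get_calibration(n))
print(manip.get_state(), manip.grip_depth)
a=cv2.imread('pics/top0.png');cv2.imwrite('pics/top0b.png',cv2.resize(a,(800,600)))
E
```

```text
{'mtx': array([[409.69382169,   0.        , 275.85901187],
       [  0.        , 409.69382169, 211.32610036],
       [  0.        ,   0.        ,   1.        ]]), 'distortion': array([-0.02150354,  0.        ,  0.        ,  0.        ,  0.        ]), 'position': array([ 0.44251943, -0.04698109,  1.13354776]), 'rotation': array([-0.04626705,  0.70872975, -0.70113322,  0.06303737])}
{'mtx': array([[477.08826251,   0.        , 272.68849513],
       [  0.        , 477.08826251, 202.82213267],
       [  0.        ,   0.        ,   1.        ]]), 'distortion': array([-0.15231242,  0.        ,  0.        ,  0.        ,  0.        ]), 'position': array([0.41862694, 0.8721021 , 0.69689217]), 'rotation': array([ 0.04311982, -0.09963562,  0.87107364, -0.47900328])}
{'t': 0.1, 'q': array([ 1.25440051e+00,  3.51158649e-01,  1.65235868e+00,  1.87978313e-05,
        1.13913242e+00, -8.46112417e-02]), 'joint_vel': array([ 0.00043865, -0.00104287, -0.00254673,  0.00100984, -0.0011281 ,
       -0.00180173]), 'tau': array([ 4.00886705e-06, -5.06833613e+01, -2.91876429e+01, -1.24020503e-04,
        2.56830419e-03,  2.85967525e-05]), 'eef_pos': array([0.12622455, 0.53500642, 0.23082579]), 'eef_rot': array([-1.13630286e-04,  1.15636930e-01,  9.93291408e-01, -5.16256971e-04]), 'contact_force': array([ 0.01449662, -0.34056337, -0.80696468]), 'moment': array([0.01511832, 0.0351698 , 0.01731839]), 'grasp_force': 0.0, 'grip_width': 0.08569665893353184} -0.0187
```

View pics/top0b.png

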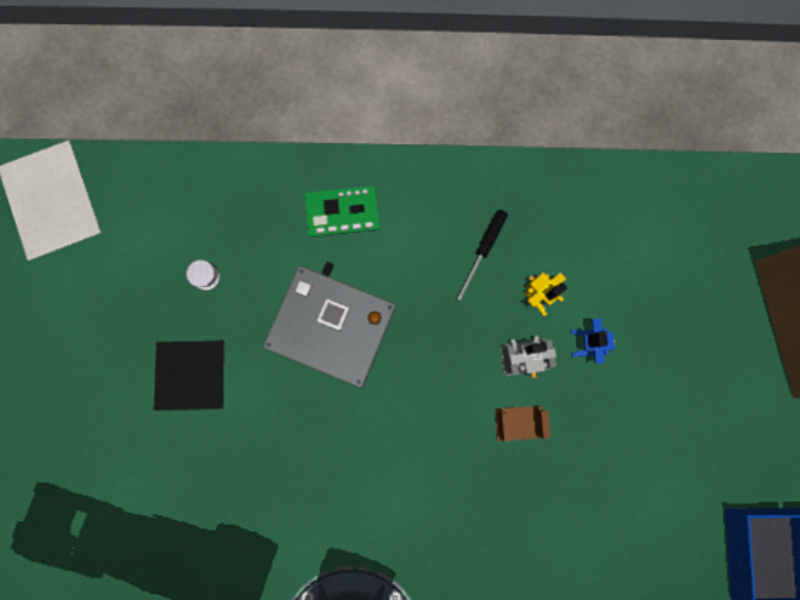

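View pics/side0.png

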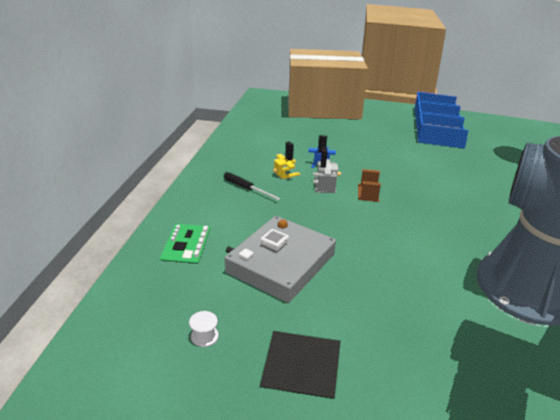

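Candidates (800 px top view): the grey puller on the grey stand (528,353) fits. The yellow puller (545,290), blue puller (596,340) and brown stand (523,422) are look-alikes. The panel is at (330,325), with the cap at (333,314). The pad is at (189,375), spool (203,274), board (342,210) and driver (485,250).

```bash
python3 - <<'E'
from h import *
s=.7
def P(l,z): 
    p=atz('top','top0',np.array(l)*s,z); print(np.round(p,4).tolist())
P([[300,267],[394,305],[360,386],[265,347]],.045)   # panel corners
P([[333,314],[303,288],[374,318]],.06)
P([[156,342],[223,341],[223,408],[155,409]],.006)
P([[536,350]],.115); P([[203,272]],.042);P([[342,210]],.002)
C=cloud('top','top0'); z=C[:,:,2]
print(np.round(z[225:270:3,345:395:3]*1000).astype(int))
a=cv2.imread('pics/top0.png')[222:282,335:425]
b=cv2.imread('pics/side0.png')[125:215,265:395]
o=np.zeros((600,800,3),np.uint8); x=cv2.resize(a,(450,300),interpolation=3);y=cv2.resize(b,(433,300),interpolation=3)
o[:300,:450]=x;o[300:,:433]=y
cv2.imwrite('pics/c1.png',o)
E
```

```text
[[0.6771, 0.1067, 0.045], [0.6066, -0.072, 0.045], [0.4551, -0.0108, 0.045], [0.5249, 0.1663, 0.045]]
[[0.5861, 0.0409, 0.06], [0.6341, 0.0977, 0.06], [0.5796, -0.0349, 0.06]]
[[0.5349, 0.3829, 0.006], [0.5384, 0.2549, 0.006], [0.4117, 0.2483, 0.006], [0.4085, 0.3761, 0.006]]
[[0.5194, -0.32, 0.115]]
[[0.6656, 0.29, 0.042]]
[[0.8042, 0.0329, 0.002]]
[[   4    0    3    4    4    1    0    1   -1    3   -3    2    0    3
     0    2    2]
 [   2   -1   -1   -1    3    0    2    1    2   -5    4   -4    0    5
    -1    0   -1]
 [  -1    2    1    4    3    1    0    0    0   -1   -3   -1    2    2
     2    0    0]
 [   1    1    1   -3    2   -1    1    2    1    1    0    2   -1    3
     1    0   -2]
 [  -4    4    3   -2   -1   -4    2    3    0    4   27    0    1    2
     0    1    0]
 [  -3   -3   -2    2    0   23    3    4    5   61   63  115  116   55
     5    3    0]
 [   5    0    7   42 1134   25    2   64   82  114  112  116  113   52
     4    1    1]
 [  -2    0    5   42   54   23    5   59   80  110  114  114   59   60
    62    2   -2]
 [  -1    3    5   34   65   63   61   66   62   60   63   63   64   62
    61    0    0]
 [   3    0    5   28   57   62   60   63   61   63   64   60   29   56
    51    0    1]
 [   3   -1    3   18   54   51   23   22   64   62   60   60   50   46
    52    4    2]
 [   0   -1   -2    9   47   56   43   52   60   66   64   64    5    0
    -2    0    5]
 [  -1    0   -1    5   40    4    5   36   63   42    0    0   -2   -2
    -3   -5   -1]
 [   1   -1    0    4    0    2   -3   -1   -3   40   -2   -3   -1   -1
     0    1   -2]
 [   2   -1    1    1    2    0   -4    0   -2    0   -3   -1    0    2
     0    2    5]]
```

View pics/c1.png

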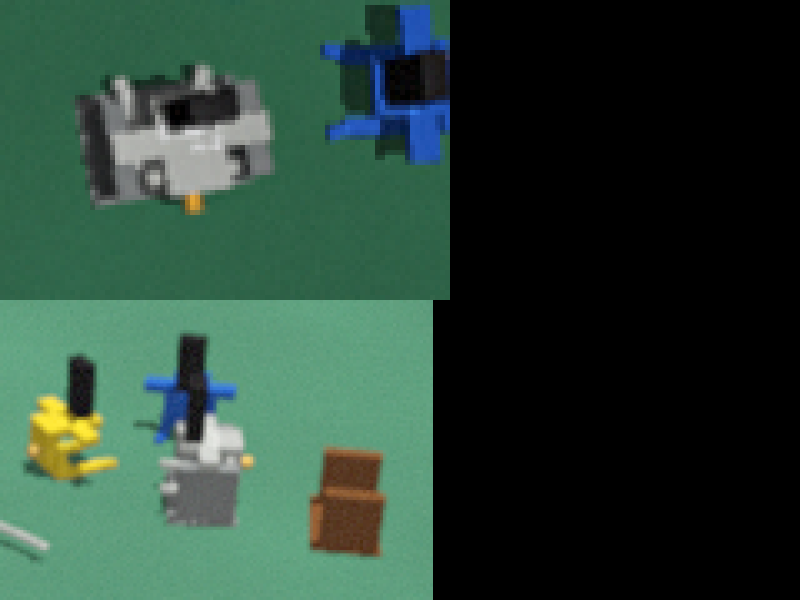

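The close crop shows the grey puller on its stand: black handle, prongs towards world +x, and clamp screw at the back (-x). I'll grip across the handle's x faces and look from above with the wrist camera first.

Call:
step_arm:
  plan:
    - [-0.5,15,-30,60,0,0,-0.1]
    - [-0.5,38,-85,70,0,0,-0.2]
    - [-0.5,62,-135,70,0,0,-0.3]
    - [-0.5,86,-190,70,0,0,-0.4]
    - [-0.5,110,-245,70,0,0,-0.5]
    - [-0.5,135,-300,70,0,0,-0.6]
    - [-0.5,160,-355,70,0,0,-0.7]
    - [-0.5,185,-410,70,0,0,-0.8]
    - [-0.5,210,-465,70,0,0,-0.9]
    - [-0.5,235,-520,70,0,0,-1.0]
    - [-0.5,260,-575,70,0,0,-1.1]
    - [-0.5,285,-630,70,0,0,-1.2]

```text
t: 1.6
eef_pos: [0.4117, -0.0969, 0.3012]
eef_rot: [0.0, 0.658, 0.753, 0.0]
contact_force: [1.6, 1.3, 0.6]
grip_width: 0.0643
grasp_force: 0.0
```

Call:
step_arm:
  plan:
    - [-0.5,20,-50,0,0,0,-0.06]
    - [-0.5,40,-100,0,0,0,-0.06]
    - [-0.5,60,-150,0,0,0,-0.06]
    - [-0.5,80,-200,0,0,0,-0.06]
    - [-0.5,90,-225,0,0,0,-0.06]
    - [-0.5,90,-225,0,0,0,-0.06]
    - [-0.5,90,-225,0,0,0,-0.06]

```text
t: 2.48
eef_pos: [0.501, -0.3191, 0.301]
eef_rot: [-0.0, 0.679, 0.735, 0.0]
contact_force: [-0.3, 1.0, 1.2]
grip_width: 0.0639
grasp_force: 0.0
```

```bash
python3 - <<'E'
from h import *
snap('wrist','w1')
f=np.load('pics/w1.npz'); q=f['rot'];print(f['pos'],R.from_quat([q[1],q[2],q[3],q[0]]).as_matrix().round(3))
print(get_calibration('wrist')['mount'],manip.get_state()['grip_width'],manip.get_state()['contact_force'])
a=cv2.imread('pics/w1.png');cv2.imwrite('pics/w1b.png',cv2.resize(a,(800,600)))
E
```

```text
[ 0.50104783 -0.31905491  0.30100272] [[-0.079  0.997 -0.001]
 [ 0.997  0.079  0.001]
 [ 0.001 -0.001 -1.   ]]
[[-1.50261740e-04 -9.66150889e-01 -2.57977591e-01  6.54453468e-02]
 [ 9.99999851e-01 -9.56117949e-06 -5.46652812e-04  4.86382602e-04]
 [ 5.25682530e-04 -2.57977634e-01  9.66150746e-01 -1.40802231e-01]
 [ 0.00000000e+00  0.00000000e+00  0.00000000e+00  1.00000000e+00]] 0.06422306904439037 [ 1.33506225 -0.86176076  1.16437948]
```

View pics/w1b.png

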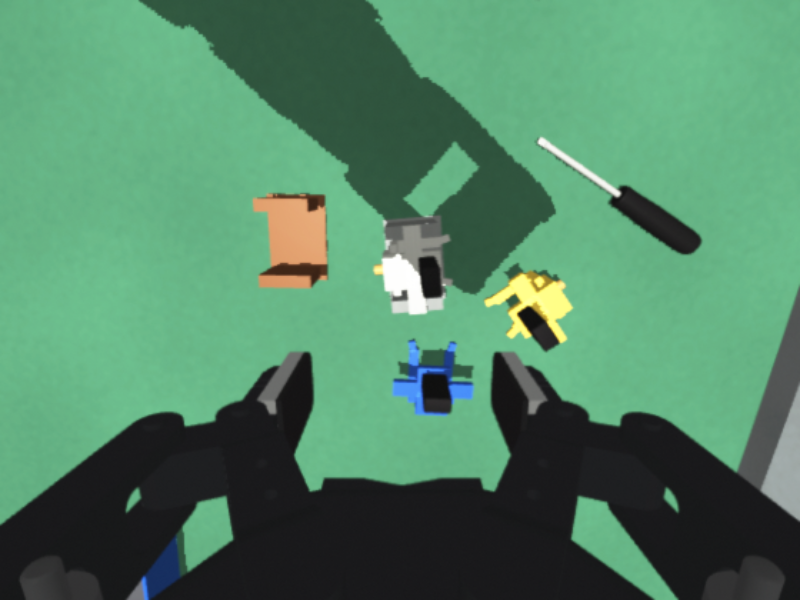

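The wrist view shows the grey puller with its black handle at (431,277), clear of the blue puller at (435,390) and the yellow at (540,310). I'll fit its pose from the depth.

```bash
python3 - <<'E'
from h import *
C=cloud('wrist','w1'); im=np.load('pics/w1.npz')['im']
sub=C[135:230,255:325].reshape(-1,3); col=im[135:230,255:325].reshape(-1,3).astype(int)
def rect(m,n):
    p=sub[m]; print(n,len(p),cv2.minAreaRect((p[:,:2]*1000).astype(np.float32)),p[:,2].mean())
z=sub[:,2]
k=col.max(1)<70
rect((z>.108)&(z<.122)&k,'handle top')
rect((z>.057)&(z<.067)&(col.min(1)>150),'bar')
rect((z>.046)&(z<.067)&(col.min(1)>60),'tops')
# refine with top edges in image: handle top corners
b=im[150:220,250:330,::-1]; cv2.imwrite('pics/c2.png',cv2.resize(b,(685,600),interpolation=2))
E
```

```text
handle top 281 ((525.5640258789062, -325.62945556640625), (15.391270637512207, 25.142498016357422), 12.978360176086426) 0.1128690138599923
bar 711 ((504.34393310546875, -343.412353515625), (33.67365264892578, 61.07536697387695), 18.262731552124023) 0.059035102548345535
tops 1680 ((512.3685913085938, -328.5619201660156), (54.02663803100586, 84.52969360351562), 9.39871597290039) 0.05642806482392434
```

View pics/c2.png

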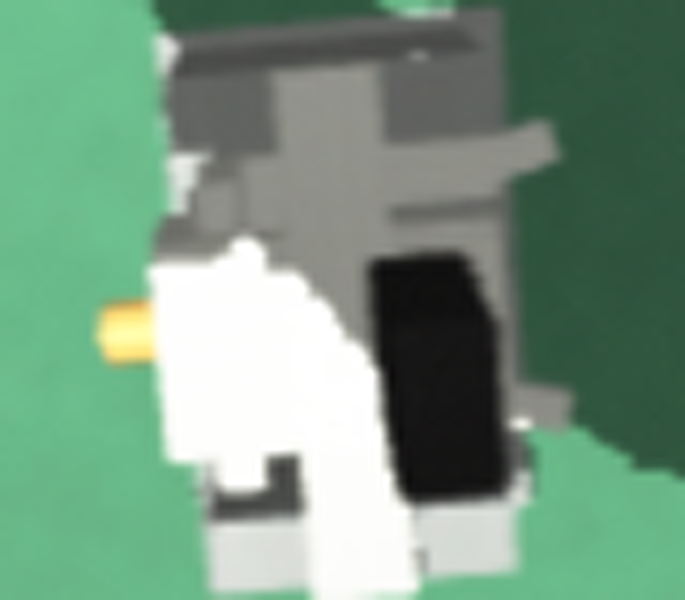

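```bash
python3 - <<'E'
from h import *
px=lambda l:np.array(l)/8.5625+[250,150]-.44
p=atz('wrist','w1',px([[385,323],[490,316],[507,493],[404,500]]),.115)[:,:2]*1000
print(p.round(1),p.mean(0)); 
for a,b in((1,2),(0,3),(1,0),(2,3)): d=p[a]-p[b]; print(np.hypot(*d),np.degrees(np.arctan2(d[1],d[0])))
# fork prongs direction & wall tops edges
w=atz('wrist','w1',px([[175,68],[478,48],[205,518],[515,495]]),.053)[:,:2]*1000
print(w.round(1))
for a,b in((1,0),(3,2)): d=w[a]-w[b]; print(np.hypot(*d),np.degrees(np.arctan2(d[1],d[0])))
E
```

```text
[[ 516.2 -314.6]
 [ 530.1 -312.6]
 [ 534.8 -336.6]
 [ 521.  -338.7]] [ 525.53307398 -325.59605285]
24.485438485436134 101.21221114429133
24.520007548056732 101.22869322568857
13.980189264536548 8.428000818840989
13.971506698342727 8.568188726703045
[[ 484.1 -288.9]
 [ 530.4 -282.2]
 [ 493.9 -360.3]
 [ 543.4 -352.5]]
46.76902826083016 8.280603795674079
50.12879917068524 8.937981395890983
```

Call:
step_arm:
  plan:
    - [-0.5,24.5,-6.5,0,0,0,0.08]
    - [-0.5,24.5,-6.5,-60,0,0,0.08]
    - [-0.5,24.5,-6.5,-120,0,0,0.08]
    - [-0.5,24.5,-6.5,-165,0,0,0.08]
    - [-0.5,24.5,-6.5,-200,0,0,0.08]
    - [-0.5,24.5,-6.5,-218,0,0,0.08]
    - [-0.5,24.5,-6.5,-228,0,0,0.08]
    - [-0.5,24.5,-6.5,-229,0,0,0.08]

```text
t: 3.52
eef_pos: [0.5261, -0.3262, 0.0728]
eef_rot: [0.0, 0.649, 0.761, 0.0]
contact_force: [1.7, 0.7, 0.5]
grip_width: 0.064
grasp_force: 0.0
```

Call:
step_arm:
  plan:
    - [0.2,0,0,0,0,0,0]
    - [0.5,0,0,0,0,0,0]
    - [1,0,0,0,0,0,0]
    - [1,0,0,0,0,0,0]
    - [1,0,0,0,0,0,0]
    - [1,0,0,0,0,0,0]
  force: 70

```text
t: 4.28
eef_pos: [0.5259, -0.3265, 0.0731]
eef_rot: [0.0, 0.649, 0.761, -0.0]
contact_force: [-2.6, 0.7, 5.7]
grip_width: 0.0152
grasp_force: 68.5
```

Call:
step_arm:
  plan:
    - [1,0,0,3,0,0,0]
    - [1,0,0,10,0,0,0]
    - [1,0,0,25,0,0,0]
    - [1,0,0,50,0,0,0]
    - [1,0,0,85,0,0,0]
    - [1,0,0,120,0,0,0]
    - [1,0,0,135,0,0,0]
    - [1,0,0,135,0,0,0]
    - [1,0,0,135,0,0,0]

```text
t: 5.4
eef_pos: [0.5253, -0.3258, 0.2059]
eef_rot: [-0.001, 0.649, 0.761, -0.0]
contact_force: [0.4, 0.1, -1.6]
grip_width: 0.0152
grasp_force: 68.1
```

```bash
python3 - <<'E'
from h import *
s=manip.get_state(); print(s['contact_force'],s['moment'],s['eef_pos'])
snap('side','side1');snap('top','top1')
b=cv2.imread('pics/side1.png')[90:210,240:400]
cv2.imwrite('pics/c3.png',cv2.resize(b,(800,600),interpolation=2))
E
```

```text
[ 0.41563251  0.07412597 -1.63297359] [ 0.00123387 -0.01621403 -0.01672722] [ 0.52530803 -0.3258256   0.20586902]
```

View pics/c3.png

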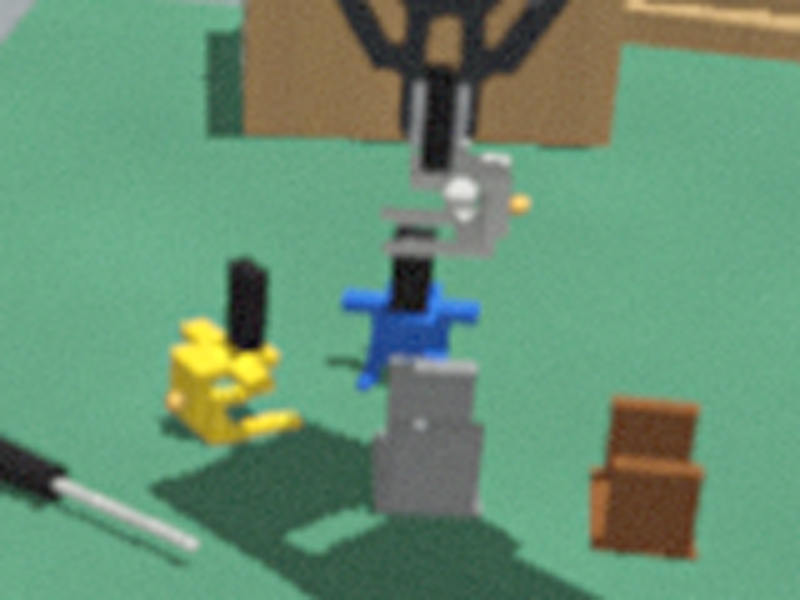

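Call:
step_arm:
  plan:
    - [1,0,25,0,0,0,0]
    - [1,0,75,0,0,0,-0.1]
    - [1,2,130,0,0,0,-0.2]
    - [1,3,185,0,0,0,-0.3]
    - [1,4,240,0,0,0,-0.4]
    - [1,5,295,0,0,0,-0.5]
    - [1,5.7,345,0,0,0,-0.534]
    - [1,5.7,375,0,0,0,-0.534]
    - [1,5.7,387,0,0,0,-0.534]
    - [1,5.7,387,0,0,0,-0.534]
    - [1,5.7,387,0,0,0,-0.534]

```text
t: 6.88
eef_pos: [0.5314, 0.06, 0.2072]
eef_rot: [0.0, 0.827, 0.563, -0.0]
contact_force: [0.0, -0.9, -2.8]
grip_width: 0.0154
grasp_force: 68.2
```

```bash
python3 - <<'E'
from h import *
s=manip.get_state(); print(s['contact_force'],s['moment'],s['eef_pos'])
snap('wrist','w2')
a=cv2.imread('pics/w2.png');cv2.imwrite('pics/w2b.png',cv2.resize(a,(800,600),interpolation=2))
E
```

```text
[ 0.02662046 -0.9349758  -2.77747838] [-0.06404786  0.05722571  0.0105909 ] [0.53142604 0.06001349 0.20717008]
```

View pics/w2b.png

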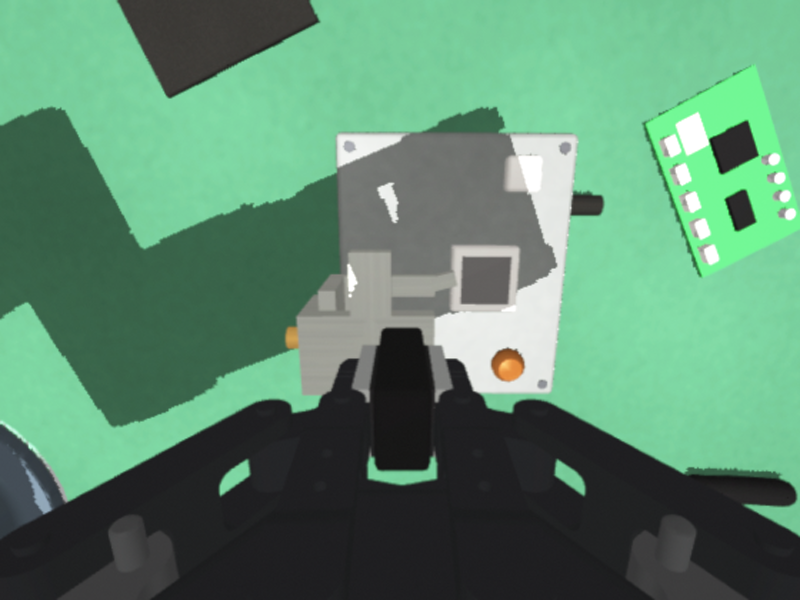

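The wrist view shows the panel's upper corners at (337,133) and (577,136), the cap top at (452–518, 247–309) and the held fork's left side by x≈440. I'll refine the cap pose in code.

```bash
python3 - <<'E'
from h import *
C=cloud('wrist','w2')
s=lambda l:(np.array(l)+.5)*.7-.5
cap=atz('wrist','w2',s([[452,246],[518,246],[518,308],[452,309]]),.0665)
pan=atz('wrist','w2',s([[337,133],[577,136],[551,392]]),.045)
print('cap',cap.round(4).tolist(),cap.mean(0)); print('panel',pan.round(4).tolist())
for a,b in((1,0),(2,3)): d=cap[a]-cap[b]; print(np.hypot(*d[:2]),np.arctan2(d[1],d[0]))
d=pan[1]-pan[0]; print('px',np.hypot(*d[:2]),np.arctan2(d[1],d[0])); d=pan[1]-pan[2]; print('py',np.hypot(*d[:2]),np.arctan2(-d[0],d[1]))
for tag,n,reg in(('w2','wrist',(160,225,305,375)),('top0','top',(205,236,218,250))):
    c=cloud(n,tag)[reg[0]:reg[1],reg[2]:reg[3]].reshape(-1,3); m=(c[:,2]>.0595)&(c[:,2]<.075)
    r=cv2.minAreaRect((c[m][:,:2]*1000).astype(np.float32)); print(tag,m.sum(),r,np.median(c[m][:,2]),c[m].mean(0))
e=lambda u,v:np.round(np.median(C[v-2:v+3,u-2:u+3,2])*1000,1)
print('panel z',e(260,130),e(330,135))
# fork prong cloud
f=C[185:215,270:318].reshape(-1,3); k=(f[:,2]>.12); print('prong z',np.percentile(f[k][:,2],[5,25,50,75,95]))
E
```

```text
cap [[0.573, 0.0724, 0.0665], [0.6148, 0.056, 0.0665], [0.6016, 0.0141, 0.0665], [0.558, 0.0305, 0.0665]] [0.58684342 0.04328027 0.0665    ]
panel [[0.5275, 0.1706, 0.045], [0.6801, 0.1087, 0.045], [0.6089, -0.0713, 0.045]]
0.044827658836052574 -0.37440597346298976
0.046597487147524756 -0.35988677378477607
px 0.16469879610656216 -0.38532440612516
py 0.19357933548515996 -0.3769619380600301
w2 1999 ((586.541748046875, 41.52222442626953), (45.44963073730469, 44.96580505371094), 68.28816223144531) 0.06468164550375194 [0.58665191 0.04223746 0.06464084]
top0 306 ((585.080810546875, 42.13954544067383), (45.63483428955078, 45.92494583129883), 67.98278045654297) 0.06732548803234806 [0.58470401 0.04189392 0.06732178]
panel z 43.5 43.1
prong z [0.15374246 0.15544857 0.15600115 0.15672888 0.19350185]
```

```bash
python3 - <<'E'
from h import *
C=cloud('wrist','w2'); f=np.load('pics/w2.npz'); a=-.3753
u=np.array([np.cos(a),np.sin(a)]); v=np.array([-u[1],u[0]])
for reg in((150,290,200,330),):
    c=C[reg[0]:reg[1],reg[2]:reg[3]].reshape(-1,3); m=(c[:,2]>.152)&(c[:,2]<.160); d=c[m][:,:2]-f['pos'][:2]
    X=d@u*1000; Y=d@v*1000; print(m.sum(),np.percentile(X,[1,50,99]),np.percentile(Y,[1,50,98,99.5]))
    k=X>10
    r=cv2.minAreaRect(np.c_[X,Y][k].astype(np.float32)); print(r); print(np.percentile(Y[k],[2,50,98]))
    for x in range(-12,32,4):
        q=abs(X-x)<2
        if q.sum()>5: print(x,q.sum(),np.percentile(Y[q],[3,97]).round(1), np.median(c[m][q][:,2]).round(4))
    # bar ends: z ~ .2072-.003-.027-.. 
    m=(c[:,2]>.168)&(c[:,2]<.18); d=c[m][:,:2]-f['pos'][:2]; X=d@u*1000; Y=d@v*1000; print('bar',m.sum(),np.percentile(Y,[95,99.5]),np.percentile(X,[1,99]),np.median(c[m][:,2]))
E
```

```text
782 [-32.02566934   6.31778738  25.24432792] [10.4450234  21.30168348 26.04497854 26.76386972]
((18.034433364868164, 20.990108489990234), (16.837574005126953, 10.423755645751953), 8.934185981750488)
[15.43392499 22.11854331 26.55720475]
-4 56 [15.6 25.1] 0.1558
0 94 [15.3 25.2] 0.1559
4 95 [15.4 25.1] 0.1559
8 95 [15.2 25.1] 0.1559
12 96 [15.2 25.2] 0.1558
16 81 [15.9 25.2] 0.1559
20 69 [19.  26.2] 0.1556
24 61 [20.  27.1] 0.1558
bar 266 [25.16682308 25.25080013] [-50.83592627 -26.70163309] 0.17513572707717398
```

Call:
step_arm:
  plan:
    - [1,1,2.5,-25,0,0,-0.005]
    - [1,1,2.5,-60,0,0,-0.005]
    - [1,1,2.5,-85,0,0,-0.005]
    - [1,1,2.5,-97,0,0,-0.005]
    - [1,1,2.5,-97,0,0,-0.005]
    - [1,1,2.5,-97,0,0,-0.005]
    - [1,1,2.5,-97,0,0,-0.005]

```text
t: 7.8
eef_pos: [0.533, 0.0632, 0.1111]
eef_rot: [0.0, 0.828, 0.561, 0.001]
contact_force: [0.5, -0.5, -2.2]
grip_width: 0.0152
grasp_force: 68.2
```

```bash
python3 - <<'E'
from h import *
s=manip.get_state(); print(s['contact_force'],s['moment'],s['eef_pos'],s['eef_rot'])
E
```

```text
[ 0.46010427 -0.54271641 -2.21271942] [-0.0417711  -0.0431823   0.01385803] [0.53298996 0.06324084 0.1111495 ] [3.87082574e-04 8.27954356e-01 5.60795012e-01 6.24524441e-04]
```

Call:
step_arm:
  plan:
    - [1,0,0,-4,0,0,0]
    - [1,0,0,-7,0,0,0]
    - [1,0,0,-8,0,0,0]
    - [1,0,0,-8.5,0,0,0]

```text
t: 8.3
eef_pos: [0.5325, 0.0633, 0.1017]
eef_rot: [-0.0, 0.828, 0.561, -0.0]
contact_force: [0.8, -0.3, -1.4]
grip_width: 0.0156
grasp_force: 68.2
```

Call:
step_arm:
  plan:
    - [1,0,0,-0.5,0,0,0]
    - [1,0,0,-1,0,0,0]

```text
t: 8.55
eef_pos: [0.5326, 0.0633, 0.1008]
eef_rot: [0.0, 0.828, 0.561, 0.0]
contact_force: [-0.2, 0.3, -0.8]
grip_width: 0.0154
grasp_force: 68.2
```

Call:
step_arm:
  plan:
    - [1,0,0,-0.5,0,0,0]
    - [1,0,0,-1,0,0,0]

```text
t: 8.8
eef_pos: [0.5325, 0.0633, 0.0998]
eef_rot: [0.0, 0.828, 0.561, 0.0]
contact_force: [0.2, -1.1, -2.0]
grip_width: 0.0152
grasp_force: 68.2
```

Call:
step_arm:
  plan:
    - [1,0,0,-0.5,0,0,0]
    - [1,0,0,-1,0,0,0]

```text
t: 9.05
eef_pos: [0.5326, 0.0633, 0.0994]
eef_rot: [0.0, 0.828, 0.561, 0.0]
contact_force: [-4.7, 0.3, 11.9]
grip_width: 0.0152
grasp_force: 69.8
```

Call:
step_arm:
  plan:
    - [1,0,0,-0.5,0,0,0]
    - [1,0,0,-0.5,0,0,0]

```text
t: 9.3
eef_pos: [0.5326, 0.0633, 0.0994]
eef_rot: [0.0, 0.828, 0.561, 0.0]
contact_force: [-5.6, 1.5, 13.7]
grip_width: 0.0153
grasp_force: 70.3
```

Call:
step_arm:
  plan:
    - [1,0,0,-0.5,0,0,0]
    - [1,0,0,-0.5,0,0,0]

```text
t: 9.55
eef_pos: [0.5327, 0.0634, 0.0993]
eef_rot: [0.0, 0.828, 0.561, 0.0]
contact_force: [-8.2, 0.4, 19.2]
grip_width: 0.0151
grasp_force: 71.1
```

Call:
step_arm:
  plan:
    - [1,0,0,1.5,0,0,0]
    - [1,0,0,2.8,0,0,0]
    - [1,0,0,2.8,0,0,0]
    - [1,0,0,2.8,0,0,0]

```text
t: 10.05
eef_pos: [0.5325, 0.0633, 0.1004]
eef_rot: [-0.0, 0.828, 0.561, -0.0]
contact_force: [-0.4, -1.1, -1.3]
grip_width: 0.015
grasp_force: 68.3
```

Call:
step_arm:
  plan:
    - [1,3.7,-1.5,0,0,0,0]
    - [1,7.4,-3,0,0,0,0]
    - [1,11.1,-4.4,0,0,0,0]
    - [1,14.9,-5.9,0,0,0,0]
    - [1,14.9,-5.9,0,0,0,0]

```text
t: 10.68
eef_pos: [0.5477, 0.0573, 0.1006]
eef_rot: [0.0, 0.828, 0.561, 0.0]
contact_force: [0.4, -0.2, -1.3]
grip_width: 0.0152
grasp_force: 68.3
```

Call:
step_arm:
  plan:
    - [1,3.7,-1.5,0,0,0,0]
    - [1,7.4,-3,0,0,0,0]
    - [1,11.1,-4.4,0,0,0,0]
    - [1,14.8,-5.8,0,0,0,0]
    - [1,18.5,-7.3,0,0,0,0]
    - [1,18.5,-7.3,0,0,0,0]

```text
t: 11.42
eef_pos: [0.5661, 0.05, 0.1005]
eef_rot: [0.0, 0.828, 0.561, 0.0]
contact_force: [0.3, 0.5, -1.2]
grip_width: 0.0155
grasp_force: 68.3
```

Call:
step_arm:
  plan:
    - [1,3.7,-1.5,0,0,0,0]
    - [1,7.4,-3,0,0,0,0]
    - [1,11.1,-4.4,0,0,0,0]
    - [1,14.8,-5.9,0,0,0,0]
    - [1,17.8,-7,0,0,0,0]
    - [1,17.8,-7,0,0,0,0]
    - [1,17.8,-7,0,0,0,0]

```text
t: 12.3
eef_pos: [0.5836, 0.0431, 0.1006]
eef_rot: [-0.0, 0.828, 0.561, -0.0]
contact_force: [0.5, 0.1, -1.2]
grip_width: 0.0152
grasp_force: 68.3
```

Call:
step_arm:
  plan:
    - [1,0.9,-0.4,0,0,0,0]
    - [1,1.9,-0.7,0,0,0,0]
    - [1,1.9,-0.7,0,0,0,0]

```text
t: 12.68
eef_pos: [0.5857, 0.0424, 0.1006]
eef_rot: [0.0, 0.828, 0.561, 0.0]
contact_force: [0.2, 0.2, -2.5]
grip_width: 0.015
grasp_force: 68.3
```

Call:
step_arm:
  plan:
    - [1,0.5,-0.2,0,0,0,0]
    - [1,0.9,-0.4,0,0,0,0]

```text
t: 12.92
eef_pos: [0.5866, 0.042, 0.1006]
eef_rot: [0.0, 0.828, 0.561, 0.0]
contact_force: [0.9, 1.1, -1.7]
grip_width: 0.0152
grasp_force: 68.3
```

Call:
step_arm:
  plan:
    - [1,0.3,-0.1,0,0,0,0]
    - [1,0.6,-0.2,0,0,0,0]

```text
t: 13.18
eef_pos: [0.5871, 0.0418, 0.1006]
eef_rot: [-0.0, 0.828, 0.561, -0.0]
contact_force: [-0.3, -0.2, -1.9]
grip_width: 0.0152
grasp_force: 68.3
```

Call:
step_arm:
  plan:
    - [1,0.3,-0.1,0,0,0,0]
    - [1,0.5,-0.2,0,0,0,0]

```text
t: 13.42
eef_pos: [0.5876, 0.0416, 0.1006]
eef_rot: [-0.0, 0.828, 0.561, -0.0]
contact_force: [0.2, -0.7, -1.8]
grip_width: 0.0153
grasp_force: 68.3
```

Call:
step_arm:
  plan:
    - [1,0,0,0.5,0,0,0]
    - [1,0,0,1,0,0,0]
    - [1,0,0,1.5,0,0,0]
    - [1,0,0,2,0,0,0]

```text
t: 13.92
eef_pos: [0.5875, 0.0416, 0.1025]
eef_rot: [-0.0, 0.828, 0.561, -0.0]
contact_force: [0.7, 0.1, -5.3]
grip_width: 0.0152
grasp_force: 68.1
```

Call:
step_arm:
  plan:
    - [1,0,0,0.5,0,0,0]
    - [1,0,0,1,0,0,0]
    - [1,0,0,1.5,0,0,0]

```text
t: 14.3
eef_pos: [0.5871, 0.0415, 0.1034]
eef_rot: [-0.0, 0.828, 0.561, -0.001]
contact_force: [2.0, -0.5, -13.3]
grip_width: 0.0153
grasp_force: 68.3
```

Call:
step_arm:
  plan:
    - [1,0,0,0.5,0,0,0]
    - [1,0,0,1,0,0,0]

```text
t: 14.55
eef_pos: [0.5871, 0.0417, 0.1048]
eef_rot: [-0.001, 0.828, 0.561, -0.001]
contact_force: [-2.4, 0.6, -8.9]
grip_width: 0.0154
grasp_force: 69.4
```

Call:
step_arm:
  plan:
    - [1,0,0,0.5,0,0,0]
    - [1,0,0,0.5,0,0,0]

```text
t: 14.8
eef_pos: [0.5881, 0.0416, 0.1063]
eef_rot: [0.0, 0.828, 0.561, 0.001]
contact_force: [-0.5, -0.3, -3.6]
grip_width: 0.0152
grasp_force: 70.3
```

Call:
step_arm:
  plan:
    - [1,0,0,1,0,0,0]
    - [1,0,0,3,0,0,0]
    - [1,0,0,6,0,0,0]
    - [1,0,0,9,0,0,0]
    - [1,0,0,12,0,0,0]
    - [1,0,0,15,0,0,0]
    - [1,0,0,18,0,0,0]
    - [1,0,0,21,0,0,0]
    - [1,0,0,24,0,0,0]
    - [1,0,0,26,0,0,0]
    - [1,0,0,26,0,0,0]
    - [1,0,0,26,0,0,0]

```text
t: 16.3
eef_pos: [0.5876, 0.0416, 0.1315]
eef_rot: [-0.0, 0.828, 0.561, -0.0]
contact_force: [-0.1, 0.3, -2.0]
grip_width: 0.0152
grasp_force: 70.4
```

```bash
python3 - <<'E'
from h import *
s=manip.get_state(); print(s['contact_force'],s['eef_pos'])
snap('side','side2')
snap('wrist','w3')
b=cv2.imread('pics/side2.png')[170:305,200:380]; a=cv2.imread('pics/w3.png')[130:340,200:480]
o=np.vstack([cv2.resize(b,(400,300),interpolation=2),cv2.resize(a,(400,300),interpolation=2)])
cv2.imwrite('pics/c4.png',o)
c=cloud('wrist','w3')[150:230,280:360,2]; print((c[::8,::6]*1000).astype(int))
E
```

```text
[-0.10426611  0.30888285 -2.00812725] [0.58755654 0.04155726 0.13148946]
[[ 44  42  43  42  43  43  43  42  42  44  42  42  41  43]
 [ 43  44  43  42  42  44  42  42  43  42  43  42  42  42]
 [ 43  42  43  42  43  43  43  41  42  42  42  42  42  42]
 [ 42  43  42  42  42  43  43  44  43  42  44  42  43  43]
 [ 43  42  42  43  44  42  42  43 272  42  42  43  43  42]
 [ 41  43  43  42  42  42  80  43  44  43  41  43  42  41]
 [ 81  81  81  81  80  80  80  44  44  41  42  43  43  41]
 [ 94  94  94  93  94  93  43  43  43  43  42  43  43  38]
 [ 95  95  93  93  94  94  42  41  43  43  44  41  43  -2]
 [117 116 117 117 117  93  43  41  43  43  43  43  42  -1]]
```

View pics/c4.png

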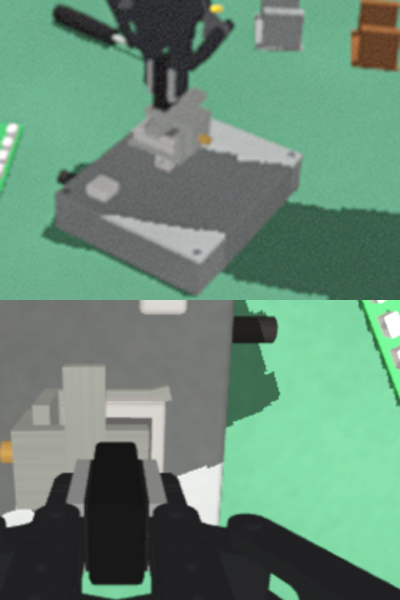

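The cap sits level on the fork, and its top at z≈0.096 matches what I expected. I'll carry it gently to the pad.

Call:
step_arm:
  plan:
    - [1,0,0,3,0,0,0]
    - [1,-2,4,7,0,0,0]
    - [1,-5,11,11,0,0,0]
    - [1,-9,21,15,0,0,0]
    - [1,-14,34,17,0,0,0]
    - [1,-20,48,18,0,0,0]
    - [1,-26,62,18,0,0,0]
    - [1,-32,76,18,0,0,0]
    - [1,-38,90,18,0,0,0]
    - [1,-44,104,18,0,0,0]
    - [1,-49,117,18,0,0,0]
    - [1,-53,127,18,0,0,0]

```text
t: 17.9
eef_pos: [0.5343, 0.1694, 0.1496]
eef_rot: [-0.0, 0.828, 0.561, -0.0]
contact_force: [0.7, -0.2, -2.2]
grip_width: 0.0152
grasp_force: 70.4
```

Call:
step_arm:
  plan:
    - [1,-4,9,0,0,0,0]
    - [1,-9,21,0,0,0,0]
    - [1,-15,35,0,0,0,0]
    - [1,-21,50,0,0,0,0]
    - [1,-27,65,0,0,0,0]
    - [1,-33,80,0,0,0,0]
    - [1,-39,95,0,0,0,0]
    - [1,-45,109,0,0,0,0]
    - [1,-51,122,0,0,0,0]
    - [1,-56,134,0,0,0,0]
    - [1,-60,142,0,0,0,0]
    - [1,-61,147,0,0,0,0]

```text
t: 19.4
eef_pos: [0.4734, 0.316, 0.1496]
eef_rot: [0.0, 0.828, 0.561, -0.0]
contact_force: [1.0, 0.3, -2.1]
grip_width: 0.0151
grasp_force: 70.4
```

```bash
python3 - <<'E'
from h import *
s=manip.get_state(); print(s['contact_force'],s['eef_pos'],s['t'])
snap('wrist','w4')
C=cloud('wrist','w4'); p=s['eef_pos']; a=-.38; u=np.array([np.cos(a),np.sin(a)]); v=np.array([-u[1],u[0]])
c=C.reshape(-1,3); d=(c[:,:2]-p[:2])*1000; X=d@u;Y=d@v
zt=p[2]-.0371
for nm,lo,hi in(('w4 captop',zt-.004,zt+.003),):
    m=(c[:,2]>lo)&(c[:,2]<hi)&(X>8)&(abs(Y)<40)&(X<60); print(m.sum(),np.percentile(X[m],[2,98]),np.percentile(Y[m],[2,98]),np.median(c[m][:,2]),zt)
# black pad corners
im=np.load('pics/w4.npz')['im']; m=(im.max(2)<75)&(abs(C[:,:,2]-.004)<.006)
print(m.sum(), cv2.minAreaRect((C[m][:,:2]*1000).astype(np.float32)))
b=im[:,:,::-1]; cv2.imwrite('pics/w4b.png',b)
E
```

```text
[ 1.04214048  0.30788467 -2.10580236] [0.47339569 0.31600712 0.14957993] 19.4
624 [ 8.46623483 22.01308319] [-7.87816336 21.68458769] 0.11212396503344477 0.11247992806997398
9437 ((334.256103515625, 302.48419189453125), (221.0316162109375, 516.7429809570312), 81.3253402709961)
```

View pics/w4b.png

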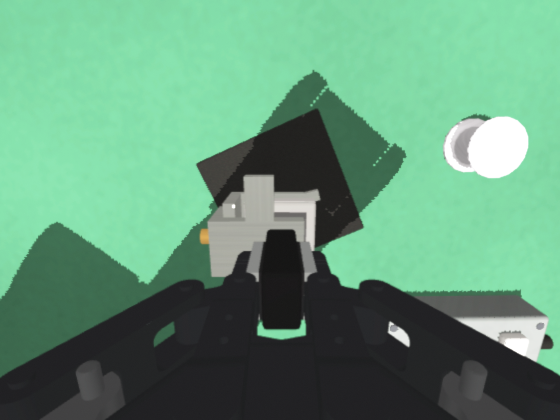

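The pad corners are at (197,164), (318,110) and (363,228), and the cap is still centred on the fork. I'll check the pad centre.

```bash
python3 - <<'E'
from h import *
p=atz('wrist','w4',[[197,164],[318,110],[363,228]],.006); print(p.round(4)); print((p[0]+p[2])/2)
E
```

```text
[[0.4102 0.3782 0.006 ]
 [0.5366 0.3815 0.006 ]
 [0.5403 0.2556 0.006 ]]
[0.47526247 0.31692742 0.006     ]
```

Call:
step_arm:
  plan:
    - [1,0,0,-5,0,0,0]
    - [1,0,0,-15,0,0,0]
    - [1,0,0,-27,0,0,0]
    - [1,0,0,-39,0,0,0]
    - [1,0,0,-51,0,0,0]
    - [1,0,0,-63,0,0,0]
    - [1,0,0,-73,0,0,0]
    - [1,0,0,-80,0,0,0]
    - [1,0,0,-83,0,0,0]
    - [1,0,0,-83,0,0,0]

```text
t: 20.7
eef_pos: [0.4737, 0.3156, 0.0666]
eef_rot: [0.0, 0.828, 0.561, 0.0]
contact_force: [-0.0, -0.1, -1.7]
grip_width: 0.0151
grasp_force: 70.4
```

Call:
step_arm:
  plan:
    - [1,0,0,-0.7,0,0,0]
    - [1,0,0,-1.4,0,0,0]
    - [1,0,0,-2,0,0,0]
    - [1,0,0,-2.5,0,0,0]
    - [1,0,0,-3,0,0,0]
    - [1,0,0,-3.4,0,0,0]
    - [1,0,0,-3.8,0,0,0]
    - [1,0,0,-4.1,0,0,0]
    - [1,0,0,-4.1,0,0,0]

```text
t: 21.82
eef_pos: [0.4736, 0.3156, 0.0625]
eef_rot: [-0.0, 0.828, 0.561, -0.0]
contact_force: [0.3, 0.1, -2.4]
grip_width: 0.0152
grasp_force: 70.4
```

Call:
step_arm:
  plan:
    - [1,0,0,-0.3,0,0,0]
    - [1,0,0,-0.6,0,0,0]
    - [1,0,0,-0.9,0,0,0]
    - [1,0,0,-0.9,0,0,0]

```text
t: 22.32
eef_pos: [0.4736, 0.3156, 0.0616]
eef_rot: [-0.0, 0.828, 0.561, -0.0]
contact_force: [-0.9, 0.3, -1.8]
grip_width: 0.0154
grasp_force: 70.4
```

Call:
step_arm:
  plan:
    - [1,0,0,-0.5,0,0,0]
    - [1,0,0,-1.0,0,0,0]
    - [1,0,0,-1.0,0,0,0]

```text
t: 22.7
eef_pos: [0.4736, 0.3156, 0.0606]
eef_rot: [-0.0, 0.828, 0.561, -0.0]
contact_force: [-0.5, -0.4, -1.7]
grip_width: 0.0152
grasp_force: 70.6
```

Call:
step_arm:
  plan:
    - [1,0,0,-0.4,0,0,0]
    - [1,0,0,-0.8,0,0,0]

```text
t: 22.95
eef_pos: [0.4737, 0.3157, 0.0604]
eef_rot: [-0.0, 0.828, 0.561, 0.0]
contact_force: [-3.0, -2.0, 9.9]
grip_width: 0.0152
grasp_force: 71.9
```

The fork felt the pad at z=0.0604 as predicted, so the cap is standing. I'll raise to mid-gap and back out.

Call:
step_arm:
  plan:
    - [1,0,0,1,0,0,0]
    - [1,0,0,1.9,0,0,0]
    - [1,0,0,1.9,0,0,0]
    - [1,-2.8,1.1,1.9,0,0,0]
    - [1,-6.5,2.6,1.9,0,0,0]
    - [1,-10.2,4.1,1.9,0,0,0]
    - [1,-13.9,5.6,1.9,0,0,0]

```text
t: 23.82
eef_pos: [0.4594, 0.3214, 0.0617]
eef_rot: [-0.0, 0.828, 0.561, -0.0]
contact_force: [-0.1, -0.4, -1.7]
grip_width: 0.0149
grasp_force: 70.8
```

Call:
step_arm:
  plan:
    - [1,-4.6,1.9,0,0,0,0]
    - [1,-9.3,3.7,0,0,0,0]
    - [1,-14,5.6,0,0,0,0]
    - [1,-18.6,7.4,0,0,0,0]
    - [1,-24,9.6,0,0,0,0]
    - [1,-32,12.8,0,0,0,0]
    - [1,-42,16.8,0,0,0,0]
    - [1,-50,20,0,0,0,0]
    - [1,-55,22,0,0,0,0]
    - [1,-55,22,0,0,0,0]

```text
t: 25.08
eef_pos: [0.4044, 0.3434, 0.0617]
eef_rot: [0.0, 0.828, 0.561, -0.0]
contact_force: [-0.9, 0.4, -1.8]
grip_width: 0.0154
grasp_force: 70.7
```

Call:
step_arm:
  plan:
    - [1,0,0,10,0,0,0]
    - [1,0,0,45,0,0,0]
    - [1,0,0,90,0,0,0]
    - [1,0,0,130,0,0,0]
    - [1,2,-15,145,0,0,0.05]
    - [1,9,-50,145,0,0,0.1]
    - [1,18,-100,145,0,0,0.15]
    - [1,27,-150,145,0,0,0.2]
    - [1,36,-200,145,0,0,0.25]
    - [1,45,-250,145,0,0,0.3]
    - [1,54,-300,145,0,0,0.35]
    - [1,63,-350,145,0,0,0.4]

```text
t: 26.58
eef_pos: [0.468, -0.0087, 0.2075]
eef_rot: [0.0, 0.7, 0.715, 0.0]
contact_force: [1.0, 0.5, -0.2]
grip_width: 0.0149
grasp_force: 70.5
```

Call:
step_arm:
  plan:
    - [1,9,-50,0,0,0,0.05]
    - [1,18,-100,0,0,0,0.1]
    - [1,27,-150,0,0,0,0.139]
    - [1,36,-200,0,0,0,0.139]
    - [1,45,-250,0,0,0,0.139]
    - [1,54,-295,0,0,0,0.139]
    - [1,58,-314,0,0,0,0.139]
    - [1,58,-319,0,0,0,0.139]
    - [1,58,-319,0,0,0,0.139]
    - [1,58,-319,0,0,0,0.139]

```text
t: 27.82
eef_pos: [0.5257, -0.3247, 0.2069]
eef_rot: [-0.0, 0.648, 0.761, 0.0]
contact_force: [-0.5, 0.8, -1.6]
grip_width: 0.0151
grasp_force: 70.6
```

```bash
python3 - <<'E'
from h import *
s=manip.get_state(); print(s['contact_force'],s['eef_pos'],s['eef_rot'],s['t'])
snap('top','top5'); c=cloud('top','top5').reshape(-1,3)
m=(np.hypot(c[:,0]-.473,c[:,1]-.316)<.06)&(c[:,2]>.018)&(c[:,2]<.06); print(m.sum(),cv2.minAreaRect((c[m][:,:2]*1000).astype(np.float32)),np.percentile(c[m][:,2],[5,50,95]))
E
```

```text
[-0.5094765   0.7778459  -1.61778489] [ 0.5257449  -0.3247165   0.20692667] [-7.15300759e-05  6.48328601e-01  7.61360635e-01  5.27633207e-05] 27.825
323 ((470.5256652832031, 314.14239501953125), (46.63706970214844, 46.49111557006836), 68.29499816894531) [0.02364815 0.02851837 0.03192794]
```

The cap stands flat on the pad, 2–3 mm from its centre. Now I'll lower the puller into its stand.

Call:
step_arm:
  plan:
    - [1,0,-1.2,-30,0,0,0]
    - [1,0,-1.2,-60,0,0,0]
    - [1,0,-1.2,-80,0,0,0]
    - [1,0,-1.2,-100,0,0,0]
    - [1,0,-1.2,-115,0,0,0]
    - [1,0,-1.2,-125,0,0,0]
    - [1,0,-1.2,-130,0,0,0]
    - [1,0,-1.2,-132,0,0,0]
    - [1,0,-1.2,-133,0,0,0]
    - [1,0,-1.2,-133,0,0,0]

```text
t: 29.12
eef_pos: [0.5259, -0.3271, 0.074]
eef_rot: [0.0, 0.649, 0.761, 0.0]
contact_force: [-0.3, 0.6, -1.2]
grip_width: 0.015
grasp_force: 70.6
```

Call:
step_arm:
  plan:
    - [1,0,0,-0.5,0,0,0]
    - [1,0,0,-1,0,0,0]
    - [1,0,0,-1,0,0,0]

```text
t: 29.5
eef_pos: [0.5258, -0.3271, 0.0731]
eef_rot: [0.0, 0.649, 0.761, -0.0]
contact_force: [-1.8, 1.8, 3.9]
grip_width: 0.0148
grasp_force: 71.4
```

Seated (about 5 N on the stand). Release slowly and withdraw.

Call:
step_arm:
  plan:
    - [0.4,0,0,0,0,0,0]
    - [0,0,0,0,0,0,0]
    - [-0.5,0,0,0,0,0,0]
    - [-0.5,0,0,0,0,0,0]
    - [-0.5,0,0,0,0,0,0]
    - [-0.5,0,0,10,0,0,0]
    - [-0.5,0,0,40,0,0,0]
    - [-0.5,0,0,90,0,0,0]
    - [-0.5,0,0,150,0,0,0]
    - [-0.5,0,0,200,0,0,0]
    - [-0.5,-20,10,228,0,0,0]
    - [-0.5,-25,7,228,0,0,0]

```text
t: 31.0
eef_pos: [0.5007, -0.32, 0.3037]
eef_rot: [0.002, 0.649, 0.761, 0.0]
contact_force: [0.5, 0.2, -1.4]
grip_width: 0.0644
grasp_force: 0.0
```

```bash
python3 - <<'E'
from h import *
s=manip.get_state(); print(s['contact_force'],s['eef_pos'],s['grip_width'],s['t'])
snap('wrist','w6'); C=cloud('wrist','w6'); im=np.load('pics/w6.npz')['im'].astype(int)
c=C.reshape(-1,3); m=(np.hypot(c[:,0]-.5255,c[:,1]+.3256)<.03)&(c[:,2]>.105)&(c[:,2]<.122)
print(m.sum(),cv2.minAreaRect((c[m][:,:2]*1000).astype(np.float32)),c[m][:,2].mean())
snap('top','top6'); c=cloud('top','top6').reshape(-1,3)
m=(np.hypot(c[:,0]-.473,c[:,1]-.316)<.06)&(c[:,2]>.018)&(c[:,2]<.06); print(m.sum(),c[m].mean(0))
E
```

```text
[ 0.50136493  0.21237922 -1.42296089] [ 0.50071954 -0.32004556  0.3037451 ] 0.06436655158716027 31.0
308 ((526.3363647460938, -326.96337890625), (15.668841361999512, 26.556230545043945), 6.567203044891357) 0.11247211403575381
321 [0.46999688 0.31326509 0.02826589]
```

The handle is back in its place, within 2 mm and at the same height as before (0.1125 against 0.1129). The cap is on the pad, so I'll let the arm settle and hand in.

Call:
step_arm:
  plan:
    - [-0.5,0,0,0,0,0,0]
    - [-0.5,0,0,0,0,0,0]
    - [-0.5,0,0,0,0,0,0]
    - [-0.5,0,0,0,0,0,0]

```text
t: 31.6
eef_pos: [0.5008, -0.32, 0.3005]
eef_rot: [-0.0, 0.649, 0.761, -0.0]
contact_force: [-0.8, 0.5, 0.5]
grip_width: 0.0638
grasp_force: 0.0
```

```bash
python3 -c "
from plant import ticket
print(ticket.hand_in())"
```

```text
the job is handed in; nothing more can be done
None
```

The cap was pulled off level and stands upright near the middle of the pad, and the puller hangs released on its stand; I handed the job in at about 32 s, and no verdict came back.

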